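# Square a sample tray to the stops and tip its nuts into the corner

## Task

Take the white sample tray by its bridge handle and slide it along the bench, flat, until it sits flush in the inside corner of the L-shaped aluminium stops, a tray wall against each rail. Then tip the tray down towards that corner, keeping its low corner down at the stops, until all three dark steel nuts have slid together into that corner of the tray. Finish while still gripping the tray and holding it clearly tilted (about 30 degrees) with the nuts bunched there; do not set it down or let go, and do not disturb the glass dish, the loupe or the tool cup standing around it.

Things in the scene. Friction and masses are not known exactly. Their poses are not given: they have to be found in the camera images.
- stop_corner (a point): Inside corner of the fixed L-shaped stops, at bench level: two aluminium rails screwed to the bench, 10 mm high, 14 mm wide. x runs along the inner face of the long rail (150 mm), y along that of the short rail (110 mm). The tray belongs in the quadrant of positive x and y, its own x and y axes parallel to these.
- tray_grip (a point): Centre of the tray's bridge handle: a level aluminium bar 12 x 12 mm, 120 mm long, along the tray's y axis over the middle of the tray, its centre 64 mm above the tray's underside and 34 mm above the wall tops. Its end straps (12 mm wide, outside the long walls) pass above the rails. Grip it from above, fingers closing along the tray's x. Axes: x along the tray's length, z up.
- tray_corner (a point): Outside bottom corner of the tray (-x, -y) that goes into the stops and must collect the nuts: 85 mm in -x, 60 mm in -y, 64 mm below tray_grip, same axes. The tray is loose white plastic, open on top, 170 (x) x 120 (y) x 30 mm outside, walls and floor 4 mm, 0.2 to 0.35 kg, turned less than 20 degrees from the stops' axes at the start.
- tray_far (a point): Outside bottom corner of the tray diagonally opposite (+x, +y); same axes.
- nut0_center (a point): Centre of a loose smooth dark steel hex nut lying flat in the tray: 17 mm over flats, 8 mm high, 14 g. It starts to slide on the tray floor at a slope of 8 to 15 degrees; sliding along a wall into the corner takes 20 to 28 degrees in the tray's diagonal direction, and a second or two.
- nut1_center (a point): Centre of the second nut, the same.
- nut2_center (a point): Centre of the third nut, the same.
- dish: Bystander: shallow glass dish, 90 mm across, 15 mm high, origin under its centre. Leave it alone.
- loupe: Bystander: black loupe standing upright, 44 mm across, 42 mm high, origin under its centre. Leave it alone.
- cup: Bystander: glass cup 68 mm across and 85 mm high with tweezers and probes standing in it up to 170 mm, origin under its centre. Leave it alone.
There are look-alikes about, which are no part of the job. Of the things that look like the part that bears tray_grip, the middle-sized one is meant. There is more than one size of the part that bears stop_corner; the job needs the largest.

How it is judged:
On the way:
1. the tray sits flat and square in the corner of the stops, a wall against each rail (horizontal distance between tray_corner and stop_corner below 0.006 m and angle between the x axis of tray_corner and the x axis of stop_corner, either way round below 0.06 rad and angle between tray_corner's own z axis and vertical below 0.07 rad and height (world z) of tray_corner below 0.006 m), for 0.2 s.
At the end, for the whole second after the job is handed in: Fingers grip the tray (over 1 N), still and tilted over 15 degrees: low corner under 30 mm above the bench and within 35 mm of the stops' corner, opposite corner over 50 mm up; all three nuts in the tray, within 65 mm of the low corner along both walls (contact force between the fingers and tray above 1 N and angle between tray_corner's own z axis and vertical above 0.26 rad and height (world z) of tray_far above 0.05 m and height (world z) of tray_corner below 0.03 m and horizontal distance between tray_corner and stop_corner below 0.035 m and x of nut0_center in the frame of tray_corner between 0 and 0.065 m and y of nut0_center in the frame of tray_corner between 0 and 0.065 m and x of nut1_center in the frame of tray_corner between 0 and 0.065 m and y of nut1_center in the frame of tray_corner between 0 and 0.065 m and x of nut2_center in the frame of tray_corner between 0 and 0.065 m and y of nut2_center in the frame of tray_corner between 0 and 0.065 m and linear speed of tray below 0.03 m/s); the arm keeps its last pose, push and grip.
It fails at once if a bystander (dish, loupe or cup) is shifted by more than 15 mm (distance of any of dish, loupe, cup from where it was at the start of the episode above 0.015 m).
It also fails if it takes over 51 s, if anything falls off the work surface, if the arm or the gripper's body presses on something with over 40 N, if the wrist force passes 120 N, or if a joint passes its speed limit or range.

## Robot

A 6-joint arm with a two-finger parallel gripper is mounted at the origin on the work surface. World frame = base frame: x ahead of the robot, y to its left, z up, the work surface at z = 0. Lengths are in m, angles in rad, forces in N, time in s.
With the tool pointing down it reaches from about 0.375 to 0.9 m from the base axis. Payload 3.1 kg.
Tool frame: the origin (TCP) lies at the very end of the fingers, on their centre line; the grasp point (between the pads) lies 19 mm behind it; z points along the fingers, y is the line along which they close (so a half turn about z gives the same grasp; the last joint's range is limited). The gripper opens to 85 mm and grips with 20 to 120 N. Pads are 22 mm wide; open, the fingers measure 114 mm over their backs; the gripper's body (76 mm by 85 mm) begins 54 mm behind the grasp point. The pads swing forward as they close: fully open they stand 13 mm farther back than shut.
Start: joints at [1.024, 0.527, 1.433, -0, 1.181, -0.178], TCP at [0.225, 0.583, 0.231] pointing down, gripper open.
Joint ranges: [-3.08, 3.08], [-0.75, 2.2], [0.22, 2.44], [-1.43, 4.57], [0, 2.65], [-2.85, 2.85]. Speed limits (rad/s): [2.79, 2.79, 3.14, 3.14, 3.14, 3.14].

## Interface

Orientations are given as [roll, pitch, yaw] about the fixed x, y, z axes, in that order (R = Rz(yaw) Ry(pitch) Rx(roll)).
In Python, from station import robot gives the robot as it stands.
- The arm moves only by the tool apply_moves, never from a script. Its argument "plan" is a list that holds one entry, the list of rows, each a list of 6 numbers: the shift along the world's x, y, z each as a share of 0.15 m, from -1 to 1, then the turn, a rotation vector about the world's x, y, z each as a share of pi rad, from -1 to 1. A call has 1 to 8 rows; each row shifts and turns the commanded pose from where the row before left it; what a row does not reach is not made up. A row lasts 1/12 s, in which the tool goes at most 41.7 mm and 7.16 degrees, less where a joint would pass 70% of its speed; a pose out of reach is approached as far as the arm can. A call with a number of a shift or a turn outside -1 to 1 is refused whole. A call with a gripper value outside its range is refused whole. "grip" is the opening, from 0 (shut) to 1 (fully open), set as the call begins (left out, the last holds). The fingers move at their own pace and stop on an object; the grip force is fixed at half the most. Time passes only in rows, so rows that do not move let the fingers close. It gives the time, the measured TCP pose, the force, the opening and the grip force at its end, in the units of the state.
- robot.get_state(): the state, without advancing time (a new reading comes with each control period).
- robot.grab_frame(name): name is "scene" or "top" or "wrist"; returns (picture, depth): 384x512x3 uint8, blue, green, red; 384x512 float32, m along the optical axis (not along the pixel's ray), 0 where there is no reading.
- robot.calibration(name): a dict with "fx", "fy", "cx", "cy" (pixels), "k1" (the pictures are not rectified: a ray, as slopes to the right and down, at radius r is drawn at 1 + k1 r^2 times it, then the intrinsics apply), "camera_from_world" (4x4, takes a point from world to camera coordinates). Camera axes: x right, y down, z forward; pixel columns grow to the right and rows downward; lengths in m; the calibration is good to about 2 mm. A picture is of the moment at which its call begins: read the wrist's pose just before it. calibration takes no time and is no camera call; for the wrist camera it gives the pose at the moment of the call.
- robot.hand_in(): hands the job in; it is judged then, once.
The state is a dict: "clock": time; "joints": joint angles; "qd": joint speeds; "effort": joint torques, N m; "eef_pos": TCP position; "tcp_rot": TCP orientation; "wrist_force": force on the tool from outside, world axes, zero at the start; "wrist_torque": the same for the moment, N m; "width": finger opening in m; "finger_force": force on a finger pad.
Only numpy, scipy, OpenCV 4.12 (cv2) and the standard library are available. Lean on these libraries where they do the work, as an engineer would, in place of code of your own. Each camera call takes 0.05 s, during which the arm holds its last target. There are 200 camera calls.

## Working session

There is one attempt and no reset: what is moved stays moved. The work goes in short steps, Python scripts to look and compute and a tool call to move; the robot and the scene stay as the last step left them, time stands still between calls to the robot, and variables do not carry over. Pictures are saved under pics/ and viewed, at most 10 in all, crops included, and the job is handed in when it is done.

Besides the shell and the picture viewer there is one more tool, called after ">>>" in YAML: its name, and indented under it one key for each argument. apply_moves: Moves the arm, as the interface text tells. Its arguments: {"type":"object","properties":{"plan":{"type":"array","items":{"type":"array","items":{"type":"array","items":{"type":"number"}}}},"grip":{"type":"number"}},"required":["plan"]}

```bash
mkdir -p pics; cat > h.py <<'E'
import numpy as np, cv2
from station import robot
def ray(c,u,v):
    x=(u-c["cx"])/c["fx"];y=(v-c["cy"])/c["fy"];X,Y=x,y
    for _ in range(20):
        s=1+c["k1"]*(X*X+Y*Y);X,Y=x/s,y/s
    return X,Y
def pt(c,d,u,v):
    X,Y=ray(c,u,v);T=np.linalg.inv(np.array(c["camera_from_world"]))
    return (T@np.array([X*d,Y*d,d,1]))[:3]
def onz(c,u,v,z):
    T=np.linalg.inv(np.array(c["camera_from_world"]));X,Y=ray(c,u,v)
    r=T[:3,:3]@np.array([X,Y,1]);o=T[:3,3];return o+r*(z-o[2])/r[2]
def proj(c,p):
    q=np.array(c["camera_from_world"])@np.append(p,1);x,y=q[0]/q[2],q[1]/q[2];s=1+c["k1"]*(x*x+y*y)
    return c["fx"]*x*s+c["cx"],c["fy"]*y*s+c["cy"]
E
python3 - <<'E'
from h import *
s=robot.get_state();print({k:np.round(v,3) for k,v in s.items()})
for n in("scene","top"):
    p,d=robot.grab_frame(n);np.savez(f"{n}0.npz",p=p,d=d);cv2.imwrite(f"pics/{n}0.png",cv2.resize(p,(800,600),interpolation=cv2.INTER_CUBIC))
E
```

```text
{'clock': np.float64(0.0), 'joints': array([ 1.024,  0.528,  1.434, -0.   ,  1.181, -0.179]), 'qd': array([ 0.001,  0.001, -0.001, -0.001,  0.002, -0.   ]), 'effort': array([ 0.0000e+00, -4.4235e+01, -1.7802e+01, -0.0000e+00,  9.0000e-03,
        0.0000e+00]), 'eef_pos': array([0.224, 0.583, 0.23 ]), 'tcp_rot': array([-3.139, -0.   ,  2.774]), 'wrist_force': array([ 0.14 , -0.252, -0.02 ]), 'wrist_torque': array([-0.026,  0.015,  0.016]), 'finger_force': np.float64(0.0), 'width': np.float64(0.086)}
```

View pics/top0.png

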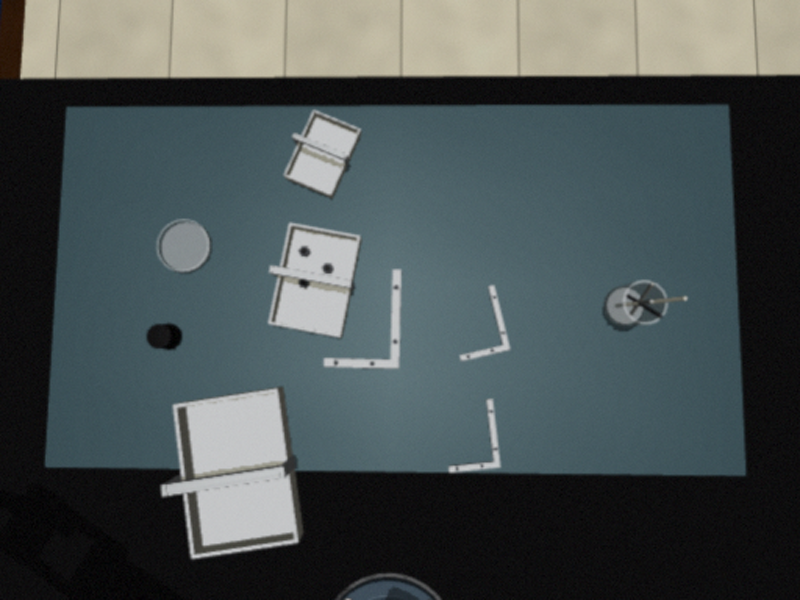

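View pics/scene0.png

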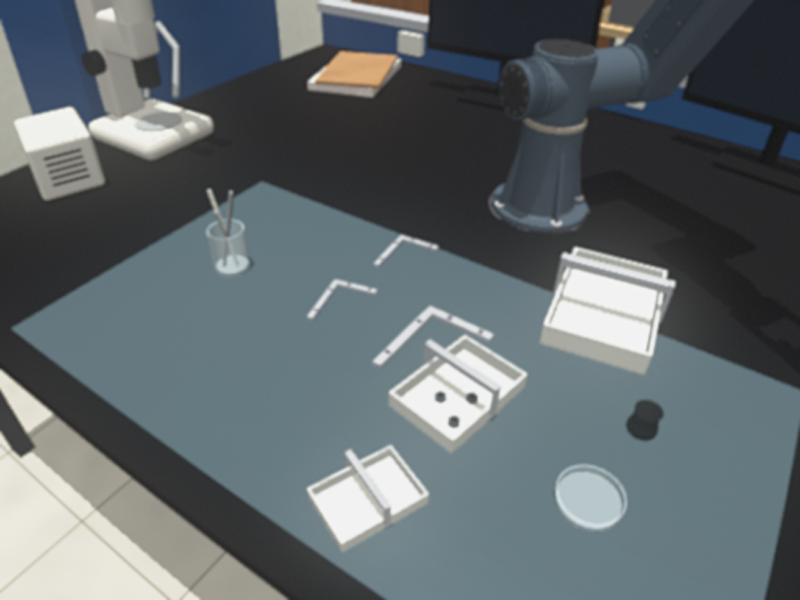

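The top view shows the nut tray at centre, about (315,280) in the 800-wide picture, with its handle from (270,268) to (352,288). The largest L has its inside corner near (391,360). Next I enlarge that region to measure it.

```bash
python3 - <<'E'
from h import *
z=np.load("top0.npz");p=z["p"]
cr=p[135:245,160:270];cv2.imwrite("pics/crop0.png",cv2.resize(cv2.convertScaleAbs(cr,alpha=1.0),(600,600),interpolation=cv2.INTER_CUBIC))
c=robot.calibration("top");print(c["fx"],c["k1"],np.round(c["camera_from_world"],3).tolist())
E
```

```text
352.5731097595342 -0.0032959252803498877 [[0.007, -1.0, -0.025, -0.01], [-0.996, -0.005, -0.087, 0.555], [0.087, 0.025, -0.996, 0.878], [0.0, 0.0, 0.0, 1.0]]
```

View pics/crop0.png

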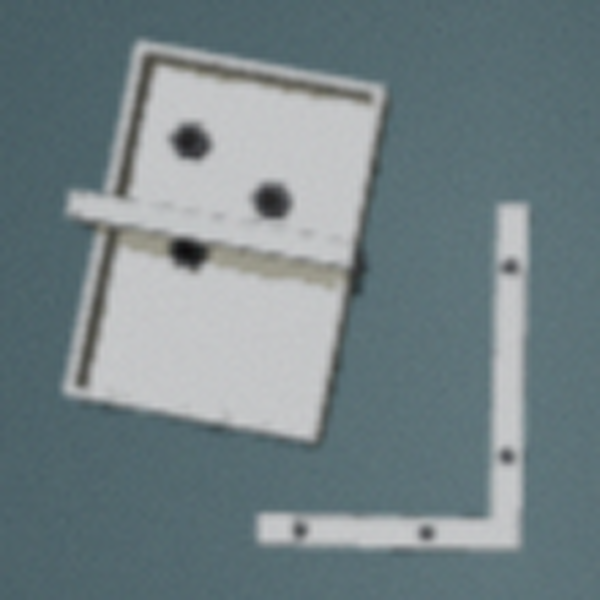

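The crop shows the tray's wall-top corners at (137,40), (387,87), (318,442) and (63,393). The rails' inner corner is at (491,518), and the bar runs from (67,203) to (350,253). I turn these into positions.

```bash
python3 - <<'E'
from h import *
c=robot.calibration("top")
f=lambda X,Y,z:onz(c,160+X/(600/110)-.5,135+Y/(600/110)-.5,z)
A=f(491,518,.01);L=f(498,203,.01);S=f(257,515,.01);O=f(521,548,.01)
print("stop",A,"L",L-A,np.linalg.norm(L-A),"S",S-A,np.linalg.norm(S-A),"w",O-A)
print("yaw L",np.arctan2(*(L-A)[[1,0]]),"S",np.arctan2(-(S-A)[0],(S-A)[1]))
q=[f(*a,.03) for a in((318,442),(387,87),(137,40),(63,393))]
for i in range(4):print(q[i],np.linalg.norm(q[i]-q[i-1]))
print("ctr",np.mean(q,0))
for a,b in((0,1),(3,2)):print("yaw",np.arctan2(*(q[b]-q[a])[[1,0]]))
for a,b in((0,3),(1,2)):e=q[b]-q[a];print("yaw",np.arctan2(-e[0],e[1]))
l=f(67,203,.07);r=f(350,253,.07);e=l-r;print("bar",l,r,np.linalg.norm(e),(l+r)/2,np.arctan2(-e[0],e[1]))
d=np.load("top0.npz")["d"]
for X,Y in((491,530),(208,228),(200,320)):
  u,v=int(round(160+X/5.4545-.5)),int(round(135+Y/5.4545-.5));print(pt(c,d[v,u],u,v))
for X,Y in((190,142),(272,201),(187,250)):print("nut",f(X,Y,.012))
E
```

```text
stop [ 0.45393051 -0.0008138   0.01      ] L [ 0.14980573 -0.00223485  0.        ] 0.1498223946629725 S [0.0005827  0.11077195 0.        ] 0.11077347763056311 w [-0.0139366  -0.01423561  0.        ]
yaw L -0.014917228553436903 S -0.005260288812056684
[0.48888273 0.07910607 0.03      ] 0.1216447205120613
[0.65587224 0.04906785 0.03      ] 0.16966965453726593
[0.67822587 0.16797993 0.03      ] 0.12099491288727499
[0.51090121 0.19874145 0.03      ] 0.17012880822101764
ctr [0.58347051 0.12372382 0.03      ]
yaw -0.1779775789778853
yaw -0.18181312756521842
yaw -0.18200977264419332
yaw -0.18581597232475083
bar [0.5947405  0.18899031 0.07      ] [0.57264746 0.0611842  0.07      ] 0.1297015941935686 [0.58369398 0.12508726 0.07      ] -0.17117209668166383
[ 0.44741437 -0.00205767  0.00842487]
[0.58457035 0.12447306 0.06865509]
[0.5478852  0.14070632 0.00291823]
nut [0.6325173 0.1451815 0.012    ]
nut [0.60405728 0.10514058 0.012     ]
nut [0.58029264 0.14551721 0.012     ]
```

>>> apply_moves:
  plan:
    - [[0.15,-0.19,0,0,0,-0.0275],[0.15,-0.19,0,0,0,-0.0275],[0.15,-0.19,0,0,0,-0.0275],[0.15,-0.19,0,0,0,-0.0275],[0.15,-0.19,0,0,0,-0.0275],[0.15,-0.19,0,0,0,-0.0275],[0.15,-0.19,0,0,0,-0.0275],[0.15,-0.19,0,0,0,-0.0275]]
  grip: 1

```text
clock: 0.77
eef_pos: [0.4052, 0.3536, 0.231]
tcp_rot: [-3.141, -0.0, 2.079]
wrist_force: [1.1, 0.6, 0.3]
width: 0.0856
finger_force: 0.0
```

>>> apply_moves:
  plan:
    - [[0.15,-0.19,0,0,0,-0.0275],[0.15,-0.19,0,0,0,-0.0275],[0.15,-0.19,0,0,0,-0.0275],[0.15,-0.19,0,0,0,-0.0275],[0.15,-0.19,0,0,0,-0.0275],[0.15,-0.19,0,0,0,-0.0275],[0.15,-0.19,-0.1,0,0,-0.0275],[0.15,-0.19,-0.1,0,0,-0.0275]]

```text
clock: 1.43
eef_pos: [0.5862, 0.1256, 0.2016]
tcp_rot: [3.139, -0.001, 1.387]
wrist_force: [0.1, 1.0, -0.8]
width: 0.0858
finger_force: 0.0
```

>>> apply_moves:
  plan:
    - [[0,0,-0.1,0,0,0],[0,0,0,0,0,0],[0,0,0,0,0,0]]

```text
clock: 1.68
eef_pos: [0.5834, 0.127, 0.185]
tcp_rot: [-3.137, 0.0, 1.391]
wrist_force: [-0.3, 0.6, 0.6]
width: 0.0852
finger_force: 0.0
```

```bash
python3 - <<'E'
from h import *
c=robot.calibration("wrist");p,d=robot.grab_frame("wrist")
R=lambda a:np.array([[np.cos(a),-np.sin(a)],[np.sin(a),np.cos(a)]])
for s,col in((-1,(0,0,255)),(1,(0,255,0))):
  for t in(-1,1):
    q=np.array([.5835,.1242])+R(-.181)@np.array([s*.006,t*.06]);u=proj(c,[*q,.07]);cv2.circle(p,tuple(int(round(k)) for k in u),2,col,-1)
cv2.imwrite("pics/w0.png",cv2.resize(p,(800,600)))
E
```

```text
(no output)
```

View pics/w0.png

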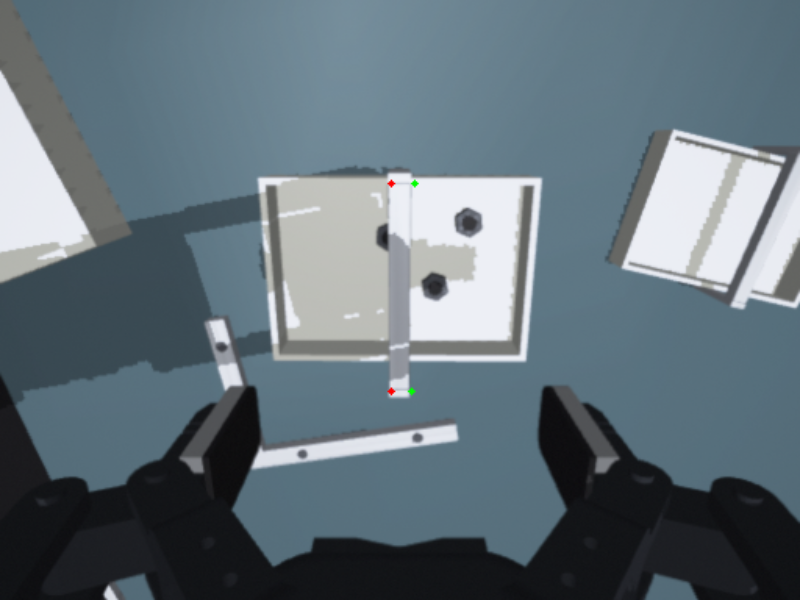

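The wrist view shows the bar upright at u≈400, v 172–397. My predicted end points fall within about 1 mm of it, so I descend and grip.

>>> apply_moves:
  plan:
    - [[0,-0.01,-0.15,0,0,0],[0,-0.01,-0.15,0,0,0],[0,0,-0.15,0,0,0],[0,0,-0.15,0,0,0],[0,0,-0.12,0,0,0],[0,0,-0.11,0,0,0],[0,0,-0.1,0,0,0],[0,0,0,0,0,0]]

```text
clock: 2.4
eef_pos: [0.5826, 0.1256, 0.0453]
tcp_rot: [-3.138, 0.001, 1.394]
wrist_force: [-1.1, 0.2, -0.1]
width: 0.0854
finger_force: 0.0
```

>>> apply_moves:
  plan:
    - [[0,0,0,0,0,0],[0,0,0,0,0,0],[0,0,0,0,0,0],[0,0,0,0,0,0],[0,0,0,0,0,0],[0,0,0,0,0,0],[0,0,0,0,0,0],[0,0,0,0,0,0]]
  grip: 0

```text
clock: 3.07
eef_pos: [0.5847, 0.1242, 0.0476]
tcp_rot: [3.141, -0.0, 1.391]
wrist_force: [-1.7, -0.8, 5.5]
width: 0.0108
finger_force: 59.6
```

>>> apply_moves:
  plan:
    - [[0,0,0,0,0,0],[0,0,0,0,0,0],[0,0,0,0,0,0],[0,0,0,0,0,0],[0,0,0,0,0,0],[0,0,0,0,0,0]]

```text
clock: 3.57
eef_pos: [0.5847, 0.1242, 0.0476]
tcp_rot: [3.141, -0.0, 1.391]
wrist_force: [-2.0, 0.9, 7.0]
width: 0.0107
finger_force: 59.6
```

>>> apply_moves:
  plan:
    - [[-0.03,-0.046,0.004,0,0,0.0068],[-0.03,-0.046,0,0,0,0.0068],[-0.03,-0.046,0,0,0,0.0068],[-0.03,-0.046,0,0,0,0.0068],[-0.03,-0.046,0,0,0,0.0068],[-0.03,-0.046,0,0,0,0.0068],[-0.03,-0.046,0,0,0,0.0068],[-0.03,-0.046,0,0,0,0.0068]]

```text
clock: 4.23
eef_pos: [0.5495, 0.0689, 0.0476]
tcp_rot: [3.139, -0.0, 1.563]
wrist_force: [1.6, 2.2, 1.1]
width: 0.0105
finger_force: 58.9
```

>>> apply_moves:
  plan:
    - [[0,0,0,0,0,0],[0,0,0,0,0,0],[0,0,0,0,0,0]]

```text
clock: 4.48
eef_pos: [0.5488, 0.0685, 0.0476]
tcp_rot: [-3.141, 0.001, 1.562]
wrist_force: [-1.3, -3.1, 3.7]
width: 0.0112
finger_force: 59.3
```

```bash
python3 - <<'E'
from h import *
s=robot.get_state();print(s["eef_pos"],s["tcp_rot"],s["wrist_force"])
p,d=robot.grab_frame("top");cv2.imwrite("pics/t1.png",cv2.resize(p[150:240,180:270],(600,600),interpolation=cv2.INTER_CUBIC))
p,d=robot.grab_frame("wrist");cv2.imwrite("pics/w1.png",cv2.resize(p,(800,600),interpolation=cv2.INTER_CUBIC))
E
```

```text
[0.54879831 0.06850422 0.04760961] [-3.14142032e+00  8.04818920e-04  1.56225017e+00] [-1.26519919 -3.09819821  3.69583048]
```

View pics/w1.png

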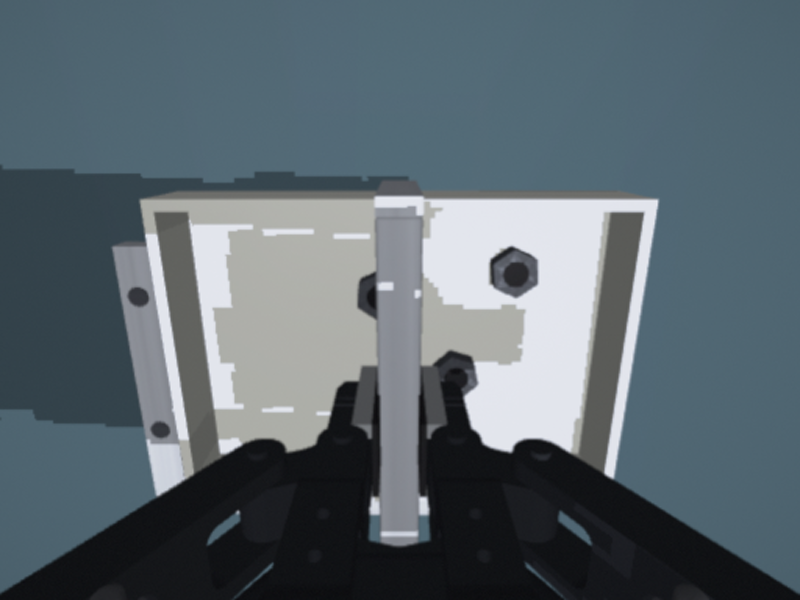

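View pics/t1.png

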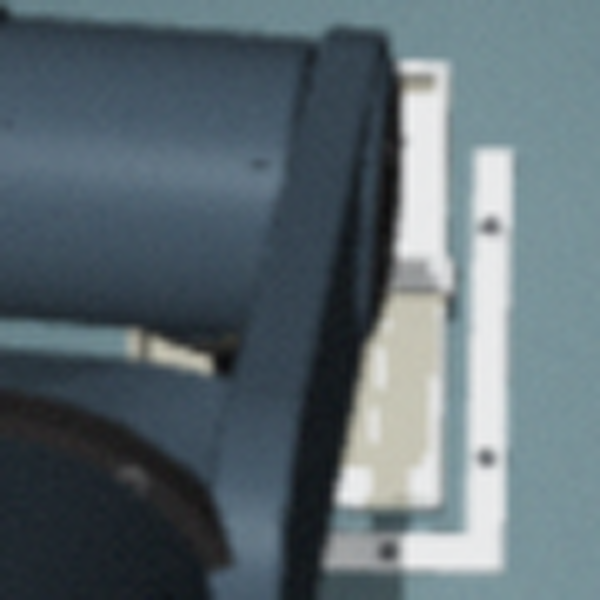

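The tray is nearly square. In the crop its low corner is at (443,508) and the rail's inner corner at (466,533). I measure the remaining gap.

```bash
python3 - <<'E'
from h import *
c=robot.calibration("top")
f=lambda X,Y,z:onz(c,180+X/(600/90)-.5,150+Y/(600/90)-.5,z)
a=f(443,508,.03);b=f(450,62,.03);A=f(466,533,.01);L=f(474,149,.01)
print(a,b-a,A,L-A,a-A,np.arctan2(*(b-a)[[1,0]]),np.arctan2(*(L-A)[[1,0]]))
E
```

```text
[0.46380029 0.00761414 0.03      ] [ 0.17047466 -0.00127173  0.        ] [ 0.45397091 -0.00051322  0.01      ] [ 0.14941279 -0.00201592  0.        ] [0.00982939 0.00812735 0.02      ] -0.007459798395686966 -0.013491439353991976
```

>>> apply_moves:
  plan:
    - [[-0.012,-0.01,0,0,0,0],[-0.012,-0.01,0,0,0,0],[-0.012,-0.01,0,0,0,0],[-0.012,-0.01,0,0,0,0],[-0.006,-0.004,0,0,0,0],[0,0,0,0,0,0],[0,0,0,0,0,0]]

```text
clock: 5.17
eef_pos: [0.5409, 0.0624, 0.0476]
tcp_rot: [3.141, -0.0, 1.562]
wrist_force: [1.3, 1.4, 3.1]
width: 0.0108
finger_force: 59.3
```

>>> apply_moves:
  plan:
    - [[-0.006,0,0,0,0,0],[-0.006,0,0,0,0,0],[-0.006,0,0,0,0,0],[0,0,0,0,0,0],[0,0,0,0,0,0]]

```text
clock: 5.58
eef_pos: [0.5387, 0.0621, 0.0476]
tcp_rot: [3.14, 0.0, 1.562]
wrist_force: [3.9, -0.5, 3.7]
width: 0.0108
finger_force: 59.3
```

>>> apply_moves:
  plan:
    - [[0,-0.006,0,0,0,0],[0,-0.006,0,0,0,0],[0,-0.006,0,0,0,0],[0,0,0,0,0,0],[0,0,0,0,0,0]]

```text
clock: 6.0
eef_pos: [0.5384, 0.0605, 0.0476]
tcp_rot: [3.14, -0.002, 1.561]
wrist_force: [3.5, 4.1, 3.4]
width: 0.0106
finger_force: 59.4
```

>>> apply_moves:
  plan:
    - [[0,-0.006,0,0,0,0],[-0.006,-0.004,0,0,0,0],[0,0,0,0,0,0],[0,0,0,0,0,0],[0,0,0,0,0,0]]

```text
clock: 6.42
eef_pos: [0.5383, 0.0592, 0.0477]
tcp_rot: [3.139, -0.002, 1.56]
wrist_force: [5.7, 5.1, 2.7]
width: 0.0104
finger_force: 59.3
```

```bash
python3 - <<'E'
from h import *
p,d=robot.grab_frame("top");cv2.imwrite("pics/t2.png",cv2.resize(p[150:240,180:270],(600,600),interpolation=cv2.INTER_CUBIC))
E
```

```text
(no output)
```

View pics/t2.png

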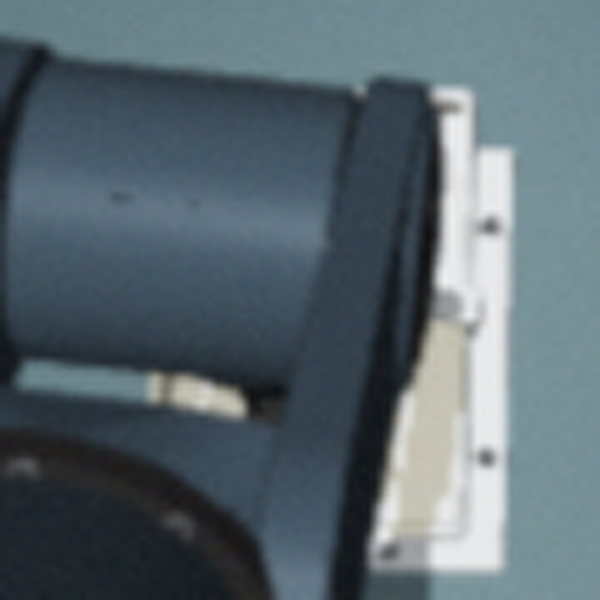

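The tray's low corner is now at about (466,537), at the rails' inner corner. I check this numerically.

```bash
python3 - <<'E'
from h import *
c=robot.calibration("top")
f=lambda X,Y,z:onz(c,180+X/(600/90)-.5,150+Y/(600/90)-.5,z)
A=f(466,533,.01)
for q in((466,537),(465,536)):print(f(*q,.03)-A)
print(f(473,88,.03)-f(466,537,.03))
E
```

```text
[-0.0009973  -0.00064874  0.02      ]
[-0.00062501 -0.00026838  0.02      ]
[ 0.17123251 -0.00140724  0.        ]
```

```bash
python3 - <<'E'
import numpy as np
from scipy.spatial.transform import Rotation as Ro
r0=np.array([.085,.060,.047]);prev=r0;N=16
for i in range(1,N+1):
    cor=np.array([.006,.006,.012])*min(1,i/8)
    p=Ro.from_rotvec(np.array([1,-1,0])*.008*np.pi*i).apply(r0)+cor
    print(i,np.round((p-prev)/.15,3));prev=p
print(prev-r0)
E
```

```text
1 [-0.003 -0.003  0.034]
2 [-0.004 -0.004  0.034]
3 [-0.004 -0.004  0.033]
4 [-0.005 -0.005  0.033]
5 [-0.006 -0.006  0.032]
6 [-0.006 -0.006  0.032]
7 [-0.007 -0.007  0.031]
8 [-0.007 -0.007  0.031]
9 [-0.013 -0.013  0.02 ]
10 [-0.013 -0.013  0.019]
11 [-0.014 -0.014  0.019]
12 [-0.014 -0.014  0.018]
13 [-0.014 -0.014  0.017]
14 [-0.015 -0.015  0.016]
15 [-0.015 -0.015  0.016]
16 [-0.016 -0.016  0.015]
[-0.02330839 -0.02330839  0.05981808]
```

>>> apply_moves:
  plan:
    - [[0,-0.005,0,0,0,0],[0,0,0,0,0,0],[0,0,0,0,0,0],[0,0,0,0,0,0],[0,0,0,0,0,0]]

```text
clock: 6.88
eef_pos: [0.5383, 0.0585, 0.0477]
tcp_rot: [3.139, -0.002, 1.56]
wrist_force: [6.2, 4.7, 3.3]
width: 0.0105
finger_force: 59.3
```

>>> apply_moves:
  plan:
    - [[0.01,0.01,0.034,0.008,-0.008,0],[-0.004,-0.004,0.034,0.008,-0.008,0],[-0.004,-0.004,0.033,0.008,-0.008,0],[-0.005,-0.005,0.033,0.008,-0.008,0],[-0.006,-0.006,0.032,0.008,-0.008,0],[-0.006,-0.006,0.032,0.008,-0.008,0],[-0.007,-0.007,0.031,0.008,-0.008,0],[-0.007,-0.007,0.031,0.008,-0.008,0]]

```text
clock: 7.55
eef_pos: [0.5286, 0.0544, 0.0849]
tcp_rot: [2.947, -0.206, 1.583]
wrist_force: [0.4, 1.1, -3.7]
width: 0.0106
finger_force: 58.7
```

>>> apply_moves:
  plan:
    - [[0,0,0,0,0,0],[0,0,0,0,0,0]]

```text
clock: 7.72
eef_pos: [0.5297, 0.0535, 0.0851]
tcp_rot: [2.946, -0.203, 1.581]
wrist_force: [-0.8, 0.9, -2.5]
width: 0.0111
finger_force: 58.7
```

>>> apply_moves:
  plan:
    - [[-0.013,-0.013,0.02,0.008,-0.008,0],[-0.013,-0.013,0.019,0.008,-0.008,0],[-0.014,-0.014,0.019,0.008,-0.008,0],[-0.014,-0.014,0.018,0.008,-0.008,0],[-0.014,-0.014,0.017,0.008,-0.008,0],[-0.015,-0.015,0.016,0.008,-0.008,0],[-0.015,-0.015,0.016,0.008,-0.008,0],[-0.016,-0.016,0.015,0.008,-0.008,0]]

```text
clock: 8.38
eef_pos: [0.5148, 0.0367, 0.1069]
tcp_rot: [2.721, -0.396, 1.649]
wrist_force: [0.1, -0.1, -3.7]
width: 0.0109
finger_force: 58.8
```

>>> apply_moves:
  plan:
    - [[0,0,0,0,0,0],[0,0,0,0,0,0],[0,0,0,0,0,0],[0,0,0,0,0,0],[0,0,0,0,0,0],[0,0,0,0,0,0],[0,0,0,0,0,0],[0,0,0,0,0,0]]

```text
clock: 9.05
eef_pos: [0.5156, 0.0362, 0.1075]
tcp_rot: [2.72, -0.394, 1.648]
wrist_force: [-0.7, 0.1, -3.6]
width: 0.0105
finger_force: 58.8
```

>>> apply_moves:
  plan:
    - [[0,0,0,0,0,0],[0,0,0,0,0,0],[0,0,0,0,0,0],[0,0,0,0,0,0],[0,0,0,0,0,0],[0,0,0,0,0,0],[0,0,0,0,0,0],[0,0,0,0,0,0]]

```text
clock: 9.72
eef_pos: [0.5155, 0.036, 0.1074]
tcp_rot: [2.72, -0.394, 1.648]
wrist_force: [0.2, 0.1, -2.4]
width: 0.0108
finger_force: 58.8
```

>>> apply_moves:
  plan:
    - [[0,0,0,0,0,0],[0,0,0,0,0,0],[0,0,0,0,0,0],[0,0,0,0,0,0],[0,0,0,0,0,0],[0,0,0,0,0,0],[0,0,0,0,0,0],[0,0,0,0,0,0]]

```text
clock: 10.38
eef_pos: [0.5155, 0.036, 0.1074]
tcp_rot: [2.72, -0.394, 1.648]
wrist_force: [-0.1, -0.1, -2.7]
width: 0.0111
finger_force: 58.8
```

```bash
python3 - <<'E'
from h import *
o=[]
for n in("wrist","scene"):
    p,d=robot.grab_frame(n);np.savez(n+"3.npz",p=p,d=d,c=robot.calibration(n)["camera_from_world"])
    o.append(p if n=="wrist" else p[180:310,210:370])
o=[cv2.resize(o[0],(400,300),interpolation=cv2.INTER_AREA),cv2.resize(o[1],(400,325),interpolation=cv2.INTER_CUBIC)[:300]]
t,_=robot.grab_frame("top");o.append(cv2.resize(t[130:250,160:280],(300,300),interpolation=cv2.INTER_CUBIC))
im=np.zeros((600,800,3),np.uint8);im[:300,:400]=o[0];im[:300,400:]=o[1];im[300:,:300]=o[2]
cv2.imwrite("pics/c3.png",im)
E
```

```text
(no output)
```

View pics/c3.png

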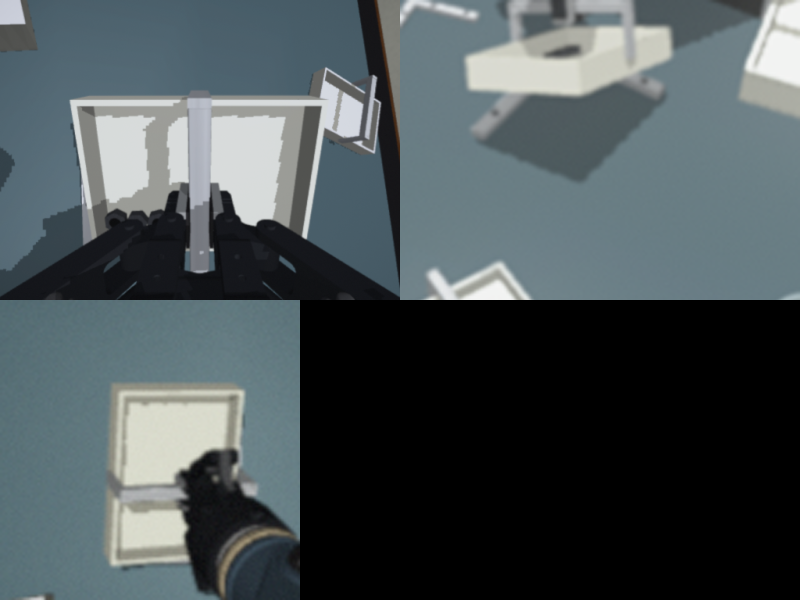

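The wrist view shows three nuts in a row at about (115–155, 217) in the half-scale picture, at the tray's low end. I enlarge this and measure it.

```bash
python3 - <<'E'
from h import *
from scipy.spatial.transform import Rotation as Ro
s=robot.get_state()
E=lambda a:Ro.from_euler("xyz",a)
Rt=E(s["tcp_rot"])*E([np.pi,0,1.56]).inv()*Ro.from_rotvec([0,0,-.011])
P=np.array(s["eef_pos"])-Rt.apply([.085,.060,.0475])
print("corner",P,"tilt",np.degrees(np.arccos(Rt.as_matrix()[2,2])),"far",P+Rt.apply([.17,.12,0]))
z=np.load("wrist3.npz");p,d=z["p"],z["d"];c=dict(robot.calibration("wrist"),camera_from_world=z["c"])
V,U=np.mgrid[240:310:1,110:230:1]
m=(p[240:310,110:230].max(2)<90)&(d[240:310,110:230]>0)
X=np.array([pt(c,d[v,u],u,v) for v,u in zip(V[m],U[m])]);T=Rt.inv().apply(X-P)
k=(T[:,2]>.007)&(T[:,2]<.016)&(T[:,0]>-.01)
print(k.sum(),np.percentile(T[k],[1,50,99],axis=0).round(4))
print(np.histogram(T[k,0],np.arange(-.01,.1,.005))[0])
cv2.imwrite("pics/w3.png",cv2.resize(p[200:320,80:280],(800,480),interpolation=cv2.INTER_CUBIC))
E
```

```text
corner [0.4594965  0.00620315 0.01225034] tilt 32.58538653933954 far [0.60774204 0.10193455 0.12251711]
877 [[0.0026 0.0071 0.0072]
 [0.024  0.0177 0.0111]
 [0.0513 0.0225 0.0127]]
[  0   0  86 131 127  87  18  63  74  85  92  91  23   0   0   0   0   0
   0   0   0]
```

View pics/w3.png

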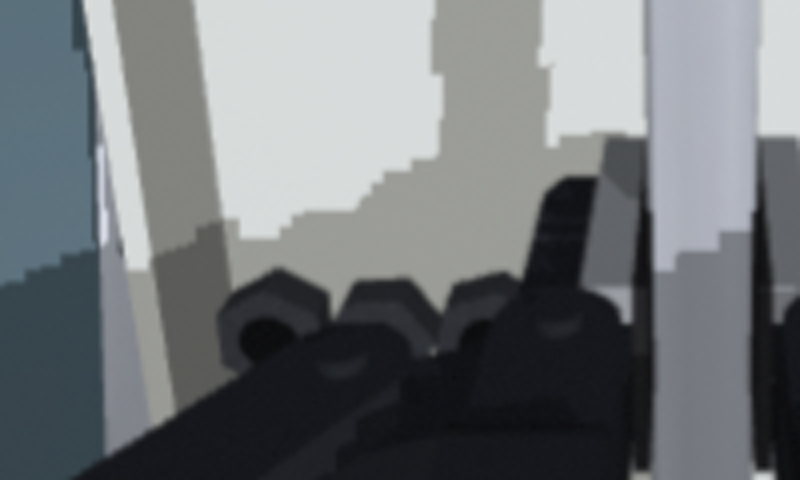

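The crop shows three nuts side by side against the -y wall, at tray x of about 13, 31 and 50 mm, so all are within the 65 mm limit. The tilt is 32.6°, the low corner 12 mm up and the far corner 122 mm up.

```bash
python3 -c "
from station import robot
print(robot.hand_in())"
```

```text
the job is handed in; nothing more can be done
None
```

I slid the tray flat into the stops' corner, then tipped it about 32° towards that corner. All three nuts bunched there, and I handed the job in still gripping the tray (the hand-in returned no verdict).

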